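# Find the steel tin that still rattles and hold it out

### The job

One of the three sealed steel tins still has its grinding ball inside. From the robot's left to its right, pick up each tin, give it a brisk shake in the gripper so that a loose ball would roll to and fro, and set it gently back in its place (the last may stay in hand if it is the one); then hold the tin that rattles out level beyond the shelf's far edge, a hand's width above the shelf's height, leaving everything else on the shelf alone. Finish while still holding it out there, motionless: it is not put down.

Things in the scene. Friction and masses are not known exactly. Their poses are not given: they have to be found in the camera images.
- shelf: low black epoxy shelf on the bench, 320 (its x) by 1120 (its y) mm, top 30 mm above the bench; origin under its centre at bench height; its far edge is at its own x = +160 mm. Everything below stands on it.
- tin_left: the left (the largest y) of three alike sealed steel tins with lids: 110 mm long (its x), 56 mm wide (its y), 48 mm tall, origin at the centre of its underside, z up. 0.21 to 0.56 kg empty, so weight tells nothing. Two are empty; one, differing from run to run, holds a loose 32 mm, 134 g steel ball that runs 72 mm along its length and stays at the end it runs to.
- tin_middle: the middle of three alike sealed steel tins with lids: 110 mm long (its x), 56 mm wide (its y), 48 mm tall, origin at the centre of its underside, z up. 0.21 to 0.56 kg empty, so weight tells nothing. Two are empty; one, differing from run to run, holds a loose 32 mm, 134 g steel ball that runs 72 mm along its length and stays at the end it runs to.
- tin_right: the right (the smallest y) of three alike sealed steel tins with lids: 110 mm long (its x), 56 mm wide (its y), 48 mm tall, origin at the centre of its underside, z up. 0.21 to 0.56 kg empty, so weight tells nothing. Two are empty; one, differing from run to run, holds a loose 32 mm, 134 g steel ball that runs 72 mm along its length and stays at the end it runs to.
- weight: brass weight, 30 mm across, 43 mm tall, standing loose between the tins and the shelf's far edge; origin under its centre
- boat: glass weighing boat, 68 mm round with a 30 mm neck, 18 mm tall, loose; origin under the bowl's centre
- dish: steel dish 96 mm across, 36 mm tall with the two steel balls already taken from the other tins; origin under its centre
- tube_1: conical tube with yellow cap, 34 mm across, 114 mm tall, standing loose in the rack; origin under its centre
- tube_2: conical tube with yellow cap, 34 mm across, 114 mm tall, standing loose in the rack; origin under its centre
- tipbox: blue pipette-tip box with a clear lid, 122 (its x) by 82 mm, 76 mm tall, loose; origin under its centre
- rack: clear acrylic tube rack at the left end of the shelf, 190 by 100 mm, 71 mm tall (120 mm with the tubes in it), fixed; origin under its centre
- mixer: chrome vortex mixer at the right end of the shelf, 165 by 130 mm, 168 mm tall, fixed; origin under its centre
There are look-alikes about, which are no part of the job. Leave any brown look-alike of the tin_middle alone.

How it is judged:
By the outcome, as a careful person would: the job done as asked, in the order asked, and still so for the second after the job is handed in, while the arm keeps its last pose, push and grip.
It also fails if it takes over 69 s, if anything falls off the work surface, if the arm or the gripper's body presses on something with over 40 N, if the wrist force passes 120 N, or if a joint passes its speed limit or range.

### The arm

A 6-joint arm with a two-finger parallel gripper is mounted at the origin on the work surface. World frame = base frame: x ahead of the robot, y to its left, z up, the work surface at z = 0. Lengths are in m, angles in rad, forces in N, time in s.
With the tool pointing down it reaches from about 0.35 to 0.85 m from the base axis. Payload 8.1 kg.
Tool frame: the origin (TCP) lies at the very end of the fingers, on their centre line; the grasp point (between the pads) lies 19 mm behind it; z points along the fingers, y is the line along which they close (so a half turn about z gives the same grasp; the last joint's range is limited). The gripper opens to 93 mm and grips with 3 to 60 N. Pads are 15 mm wide; open, the fingers measure 128 mm over their backs; the gripper's body (75 mm by 188 mm) begins 65 mm behind the grasp point.
Start: joints at [-1.337, 0.13, 1.488, -0, 1.523, -0.085], TCP at [0.188, -0.57, 0.219] pointing down, gripper open.
Joint ranges: [-2.96, 2.96], [-0.89, 2.26], [0.02, 2.5], [-1.34, 4.48], [0, 2.73], [-2.66, 2.66]. Speed limits (rad/s): [2.39, 2.39, 2.79, 3.14, 3.14, 3.14].

### API

Orientations are given as a rotation vector (axis times angle).
In Python, from plant import robot gives the robot as it stands.
- The arm moves only by the tool play_rows, never from a script. Its argument "deltas" is one flat list of numbers, 5 for each row, row after row: the shift along the tool's x, y, z in mm, then the turn about the tool's z in degrees, then the finger opening in mm, from 0 to 93. A call has 1 to 10 rows; each row shifts and turns the commanded pose from where the row before left it, along the tool's axes as they then stand; what a row does not reach is not made up. A row lasts 1/12 s, in which the tool goes at most 41.7 mm and 7.16 degrees, less where a joint would pass 70% of its speed; a pose out of reach is approached as far as the arm can. A call with a gripper value outside its range is refused whole. The fingers move at their own pace and stop on an object; "newtons" is the grip in N (left out, the last holds). Time passes only in rows, so rows that do not move let the fingers close. It gives the time, the measured TCP pose, the force, the opening and the grip force at its end, in the units of the state.
- robot.read_state(): the state, without advancing time (a new reading comes with each control period).
- robot.read_camera(name): name is "scene" or "top" or "wrist"; returns a dict with "pixels" (384x512x3 uint8, blue, green, red), "mtx" (3x3 intrinsics, pixels), "D" ([k1, k2, p1, p2, k3] as OpenCV has them; the pictures are not rectified), "eye" and "rotation" of the camera in the world. Camera axes: x right, y up, looking along -z (the intrinsics and any distortion apply to the point x, -y, -z); pixel columns grow to the right and rows downward; lengths in m; the calibration is good to about 2 mm. A picture is of the moment at which its call begins. There is no depth.
- robot.close_job(): hands the job in; it is judged then, once.
The state is a dict: "t": time; "q": joint angles; "dq": joint speeds; "joint_torque": joint torques, N m; "tool_pos": TCP position; "orientation": TCP orientation; "force": force on the tool from outside, world axes, zero at the start; "wrist_torque": the same for the moment, N m; "opening": finger opening in m; "gripper_force": force on a finger pad.
Only numpy, scipy, OpenCV 4.12 (cv2) and the standard library are available. Lean on these libraries where they do the work, as an engineer would, in place of code of your own. Each camera call takes 0.05 s, during which the arm holds its last target. There are 200 camera calls.

## Working session

There is one attempt and no reset: what is moved stays moved. The work goes in short steps, Python scripts to look and compute and a tool call to move; the robot and the scene stay as the last step left them, time stands still between calls to the robot, and variables do not carry over. Pictures are saved under pics/ and viewed, at most 10 in all, crops included, and the job is handed in when it is done.

Besides the shell and the picture viewer there is one more tool, called in YAML: its name, and indented under it one key for each argument. play_rows: Moves the arm, as the interface text tells. Its arguments: {"type":"object","properties":{"deltas":{"type":"array"},"newtons":{"type":"number"}},"required":["deltas"]}

```bash
ls; mkdir -p pics; cat > h.py <<'E'
import numpy as np, cv2
from plant import robot
def ray(c,u,v):
    p=cv2.undistortPoints(np.array([[[u,v]]],float),c["mtx"],np.array(c["D"],float))[0,0]
    return np.array(c["eye"]),np.array(c["rotation"])@np.array([p[0],-p[1],-1.])
def onz(c,u,v,z):
    e,d=ray(c,u,v); return e+d*(z-e[2])/d[2]
def tri(rs):
    A=np.zeros((3,3));b=np.zeros(3)
    for e,d in rs:
        d=d/np.linalg.norm(d);P=np.eye(3)-np.outer(d,d);A+=P;b+=P@e
    return np.linalg.solve(A,b)
def proj(c,X):
    p=np.array(c["rotation"]).T@(np.array(X)-c["eye"]); p=np.array([[p[0],-p[1],-p[2]]])
    return cv2.projectPoints(p,np.zeros(3),np.zeros(3),np.array(c["mtx"]),np.array(c["D"],float))[0][0,0]
E
python3 - <<'E'
from h import *
import pickle
print(robot.read_state())
d={n:robot.read_camera(n) for n in("scene","top","wrist")}
pickle.dump(d,open("c0.pkl","wb"))
for n in d: print(n,d[n]["mtx"],d[n]["D"],d[n]["eye"],d[n]["rotation"])
for n in("scene","top"):
    cv2.imwrite(f"pics/{n}0.png",cv2.resize(d[n]["pixels"],(800,600),interpolation=cv2.INTER_CUBIC))
E
```

```text
pics
{'t': 0.0, 'q': array([-1.33735192e+00,  1.31187008e-01,  1.48929390e+00,  7.03238242e-06,
        1.52296421e+00, -8.53987204e-02]), 'dq': array([-0.00024111,  0.00172936,  0.00048239,  0.00084946, -0.00148507,
        0.00063698]), 'joint_torque': array([ 4.45714550e-04, -5.59839070e+01, -4.91758382e+01,  7.68999243e-02,
        3.51299671e-02, -1.67658050e-04]), 'tool_pos': array([ 0.18797346, -0.56919627,  0.21756397]), 'orientation': array([-3.09993057e+00, -4.98424941e-01,  2.04075759e-04]), 'force': array([ 0.7897753 ,  0.77405222, -1.14501365]), 'wrist_torque': array([-0.03496819, -0.0386716 , -0.03756787]), 'gripper_force': 0.0, 'opening': 0.09327428263484899}
scene [[367.2530353    0.         258.6788652 ]
 [  0.         367.2530353  191.47426163]
 [  0.           0.           1.        ]] [-0.04394055  0.          0.          0.          0.        ] [1.25267096 0.65304371 0.77295363] [0.55094837 1.04555248 2.00782215]
top [[454.1702644    0.         253.6671487 ]
 [  0.         454.1702644  182.63850352]
 [  0.           0.           1.        ]] [0.02895366 0.         0.         0.         0.        ] [0.07393455 0.0562187  1.67786806] [ 0.15739515 -0.15904138 -1.56864564]
wrist [[322.75431381   0.         260.63976258]
 [  0.         322.75431381 189.25553018]
 [  0.           0.           1.        ]] [-0.08381997  0.          0.          0.          0.        ] [ 0.25153298 -0.54849694  0.38324848] [-0.20817109  0.15334849 -1.24595379]
```

```bash
sed -i 's/np.array(c\["rotation"\])/cv2.Rodrigues(np.array(c["rotation"]))[0]/' h.py
```

```text
(no output)
```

View pics/top0.png

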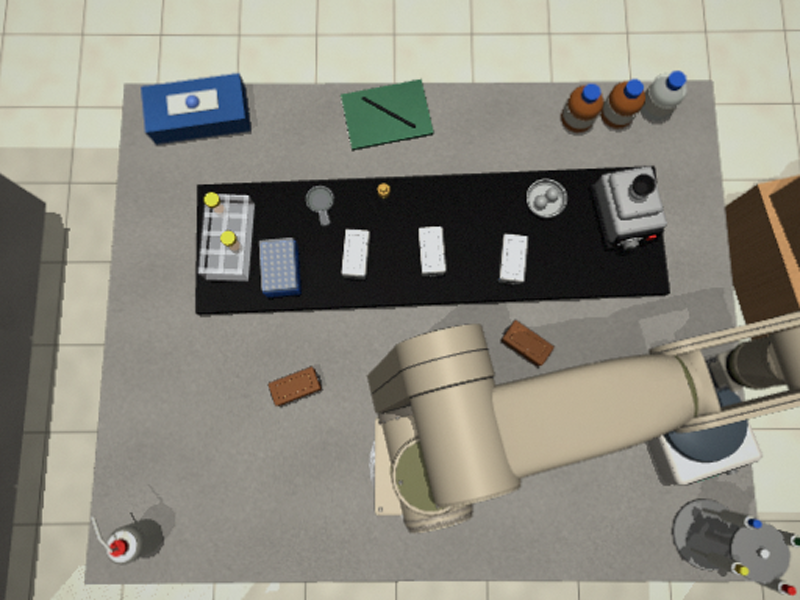

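View pics/scene0.png

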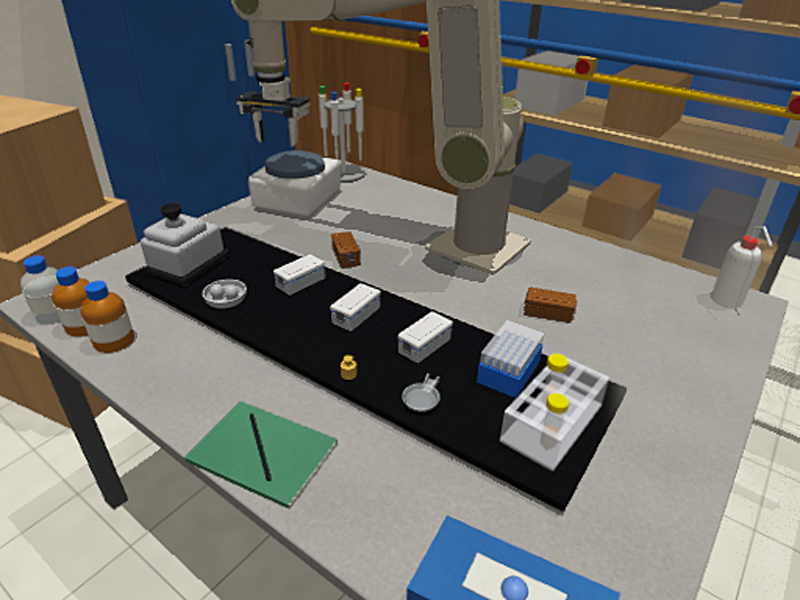

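The top view (800x600) shows three white tins on the black shelf at (355,253), (431,250) and (513,258). Brown look-alikes lie on the bench at (294,385) and (527,343) and aren't wanted. The weight is at (384,190) and the boat at (320,200). The scene view agrees: tins at (425,336), (356,306) and (300,273).

```bash
cat > m.py <<'E'
from h import *
import pickle
d=pickle.load(open("c0.pkl","rb"))
t,s=d["top"],d["scene"]
def blobs(c,box,thr):
    im=c["pixels"]; hsv=cv2.cvtColor(im,cv2.COLOR_BGR2HSV)
    m=((hsv[...,2]>thr)&(hsv[...,1]<60)).astype(np.uint8)
    k=np.zeros_like(m);x0,y0,x1,y1=box;k[y0:y1,x0:x1]=1
    cs=cv2.findContours(m*k,cv2.RETR_EXTERNAL,cv2.CHAIN_APPROX_NONE)[0]
    return [c for c in cs if cv2.contourArea(c)>100]
for thr in(110,170,200):
  for c in sorted(blobs(t,(205,135,345,187),thr),key=lambda c:c[:,0,0].mean()):
    P=np.array([onz(t,u,v,.078)[:2] for u,v in c[:,0]],np.float32)*1000
    r=cv2.minAreaRect(P); print(thr,cv2.minAreaRect(c)[0],r, cv2.contourArea(c))
for thr in (170,200):
  for c in sorted(blobs(s,(160,155,295,235),thr),key=lambda c:c[:,0,0].mean()):
    P=np.array([onz(s,u,v,.078)[:2] for u,v in c[:,0]],np.float32)*1000
    print("scene",thr,cv2.minAreaRect(c)[0],cv2.minAreaRect(P))
# shelf corners, top view (800 px /1.5625)
for u,v in((197,185),(655,167),(669,293),(197,312)): print("shelf",onz(t,u/1.5625,v/1.5625,.03))
for n,u,v,z in(("weight",384,190,.05),("boat",320,200,.04),("dish",546,198,.05),("tipbox",279,267,.1)): print(n,onz(t,u/1.5625,v/1.5625,z))
A=t["pixels"][138:190,212:342];B=s["pixels"][155:235,165:300]
cv2.imwrite("pics/crop1.png",np.vstack([cv2.resize(A,(700,280),interpolation=3),cv2.resize(B,(700,315)[:2],interpolation=3)]))
E
python3 m.py
```

```text
110 (226.84837341308594, 161.1680450439453) ((480.6515197753906, 150.91348266601562), (54.843772888183594, 110.03358459472656), 85.22077178955078) 402.5
110 (276.0304260253906, 159.42640686035156) ((486.673583984375, -27.562271118164062), (109.72647094726562, 55.30097198486328), 3.3837406635284424) 405.0
110 (328.4590148925781, 164.45082092285156) ((467.27398681640625, -217.2362060546875), (56.56449508666992, 110.36508178710938), 82.71121215820312) 420.0
170 (226.81558227539062, 161.02870178222656) ((481.3396301269531, 150.99781799316406), (53.155494689941406, 106.33647155761719), 85.22836303710938) 377.5
170 (275.85516357421875, 159.2620849609375) ((487.44696044921875, -27.00341796875), (106.7157211303711, 53.1866569519043), 4.03889274597168) 377.5
170 (328.2008056640625, 164.2909698486328) ((467.8908386230469, -216.36790466308594), (52.57355880737305, 106.68437194824219), 82.72856903076172) 376.0
200 (226.827880859375, 160.89344787597656) ((481.776611328125, 151.0563201904297), (51.37167739868164, 105.4738998413086), 85.23412322998047) 358.5
200 (276.04998779296875, 159.14997863769
[... 805 characters left out ...]
2890625), (53.2278938293457, 107.87974548339844), 82.93846130371094)
scene 200 (227.00001525878906, 191.0) ((490.54644775390625, -24.468658447265625), (107.46345520019531, 52.900604248046875), 3.9994559288024902)
scene 200 (271.8846130371094, 210.076904296875) ((484.93609619140625, 154.08609008789062), (52.66411209106445, 106.87406921386719), 84.85002136230469)
shelf [0.66136289 0.53792973 0.03      ]
shelf [ 0.70322217 -0.57900116  0.03      ]
shelf [ 0.38975098 -0.58828725  0.03      ]
shelf [0.3483084  0.52180735 0.03      ]
weight [0.64061145 0.08273495 0.05      ]
boat [0.61925627 0.23732133 0.04      ]
dish [ 0.6188404  -0.30572561  0.05      ]
tipbox [0.43979876 0.32127891 0.1       ]
```

View pics/crop1.png

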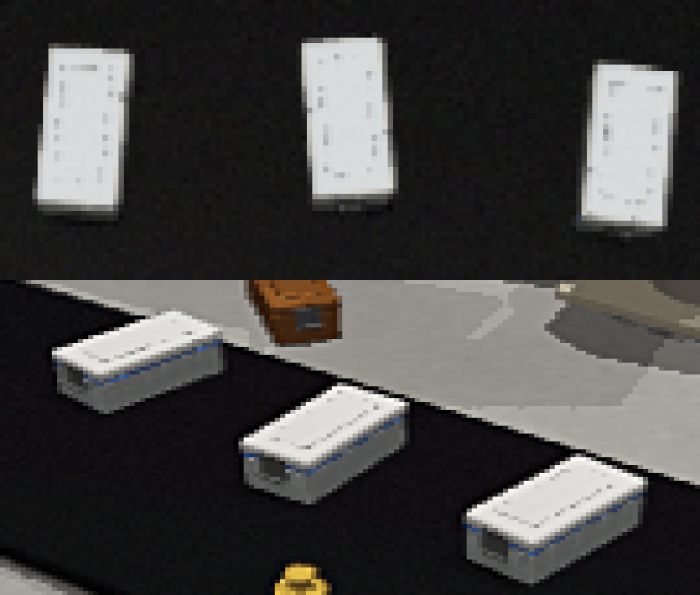

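The crop confirms three alike white steel tins with a blue band, which fit the description. The brown one beside the shelf is a look-alike on the bench, and I'll leave it alone. Next I'll triangulate heights and centres.

```bash
cat >> m.py <<'E'
print("----")
T=sorted(blobs(t,(205,135,345,187),200),key=lambda c:c[:,0,0].mean())
S=sorted(blobs(s,(160,155,295,235),200),key=lambda c:-c[:,0,0].mean())
for a,b in zip(T,S):
    f=lambda c:[p for p in cv2.boxPoints(cv2.minAreaRect(c))]
    ma=cv2.moments(a);mb=cv2.moments(b)
    ca=(ma['m10']/ma['m00'],ma['m01']/ma['m00']);cb=(mb['m10']/mb['m00'],mb['m01']/mb['m00'])
    e=[ray(t,*ca),ray(s,*cb)]
    X=tri(e);print(X*1000,[np.linalg.norm(np.cross(X-o,q/np.linalg.norm(q)))*1000 for o,q in e])
# shelf far edge: corners
R=cv2.Rodrigues(np.array(robot.read_state()["orientation"]))[0];print(R)
E
python3 m.py | sed -n '/----/,$p'
```

```text
----
[482.3439848  151.44986545  73.86768711] [np.float64(0.08484482798111148), np.float64(0.08484482798112311)]
[488.05231914 -27.89522818  74.01676923] [np.float64(0.01968398971025171), np.float64(0.01968398971017434)]
[ 468.69478537 -217.86788654   75.07076884] [np.float64(0.18375077521636393), np.float64(0.183750775216501)]
[[ 9.49610193e-01  3.13433213e-01 -3.21463874e-04]
 [ 3.13433359e-01 -9.49609281e-01  1.32031277e-03]
 [ 1.08564796e-04 -1.35453997e-03 -9.99999077e-01]]
```

```bash
cat > g.py <<'E'
# usage: g.py x y yaw(deg) z (mm): tool-frame deltas to target
import sys; from h import *
s=robot.read_state();R=cv2.Rodrigues(s["orientation"])[0];p=s["tool_pos"]*1000
yaw=np.degrees(np.arctan2(R[1,0],R[0,0]))
print("t %.2f"%s["t"],"p",p.round(1),"yaw %.2f"%yaw,"F",s["force"].round(2),"M",s["wrist_torque"].round(3),"open %.1f grip %.1f"%(s["opening"]*1e3,s["gripper_force"]),"tilt",R[2].round(4))
if len(sys.argv)>4:
    x,y,w,z=map(float,sys.argv[1:5]); D=np.array([x,y,z])-p
    print("turn %.2f"%(yaw-w)); 
    print("delta now",(R.T@D).round(1)); c,k=np.cos(np.radians(w)),np.sin(np.radians(w))
    print("delta after turn",np.array([c*D[0]+k*D[1],k*D[0]-c*D[1],-D[2]]).round(1))
E
python3 g.py 482 151.3 -4.8 160
```

```text
t 0.15 p [ 188.  -569.4  217.9] yaw 18.27 F [-0.11 -0.16  0.93] M [ 0.02   0.005 -0.034] open 93.3 grip 0.0 tilt [ 1.0e-04 -1.4e-03 -1.0e+00]
turn 23.07
delta now [ 505.1 -592.1   58.7]
delta after turn [ 232.7 -742.7   57.9]
```

play_rows:
  deltas: [0,0,0,5.8,93,0,0,0,5.8,93,0,0,0,5.8,93,0,0,0,5.7,93]

```text
t: 0.48
tool_pos: [0.188, -0.5695, 0.2182]
orientation: [-3.138, 0.14, 0.0]
force: [0.9, -0.4, -0.4]
opening: 0.0928
gripper_force: 0.0
```

```bash
python3 g.py 482 151.3 -4.8 160
```

```text
t 0.48 p [ 188.  -569.5  218.2] yaw -5.12 F [ 0.88 -0.44 -0.44] M [0.017 0.019 0.003] open 92.8 grip 0.0 tilt [-3.e-04 -7.e-04 -1.e+00]
turn -0.32
delta now [ 228.5 -744.2   58.7]
delta after turn [ 232.6 -742.9   58.2]
```

play_rows:
  deltas: [8,-34,0,0,93,12,-38,0,0,93,12,-38,0,0,93,12,-38,0,0,93,12,-38,0,0,93,12,-38,0,0,93,12,-38,0,0,93,12,-38,0,0,93,12,-38,0,0,93,12,-38,0,0,93]

```text
t: 1.32
tool_pos: [0.3354, -0.203, 0.2185]
orientation: [3.139, -0.133, 0.0]
force: [2.0, -1.1, 0.3]
opening: 0.0928
gripper_force: 0.0
```

play_rows:
  deltas: [12,-38,0,0,93,12,-38,0,0,93,12,-38,0,0,93,12,-38,0,0,93,12,-38,0,0,93,12,-38,0,0,93,12,-38,0,0,93,12,-38,0,0,93,8,-25,0,0,93,0,0,0,0,93]

```text
t: 2.15
tool_pos: [0.4673, 0.1184, 0.2181]
orientation: [-3.138, 0.126, 0.001]
force: [1.0, 0.7, 0.3]
opening: 0.0933
gripper_force: 0.0
```

```bash
python3 g.py 482 151.3 -4.8 160
```

```text
t 2.15 p [467.3 118.4 218.1] yaw -4.60 F [0.96 0.66 0.33] M [-0.003  0.014 -0.058] open 93.3 grip 0.0 tilt [-5.0e-04 -1.5e-03 -1.0e+00]
turn 0.20
delta now [ 12.  -33.9  58.2]
delta after turn [ 11.9 -34.   58.1]
```

play_rows:
  deltas: [12,-34,0,0,93,0,0,15,0,93,0,0,0,0,93]

```text
t: 2.4
tool_pos: [0.4802, 0.1475, 0.2008]
orientation: [3.138, -0.129, -0.007]
force: [-0.5, -1.4, -0.6]
opening: 0.0929
gripper_force: 0.0
```

```bash
cat > w.py <<'E'
from h import *
import sys
c=robot.read_camera("wrist");im=c["pixels"];hsv=cv2.cvtColor(im,cv2.COLOR_BGR2HSV)
cv2.imwrite(f"pics/w{sys.argv[1]}.png",im)
m=((hsv[...,2]>185)&(hsv[...,1]<50)).astype(np.uint8)
for k in cv2.findContours(m,cv2.RETR_EXTERNAL,cv2.CHAIN_APPROX_NONE)[0]:
    if cv2.contourArea(k)>3000:
        for z in(.074,.078):
            P=np.array([onz(c,*q,z)[:2] for q in k[:,0]],np.float32)*1000
            print(z,cv2.boundingRect(k),cv2.minAreaRect(P))
E
python3 w.py 1; python3 g.py 482 151.3 -4.8 40
```

```text
0.074 (415, 96, 57, 120) ((490.2210388183594, -25.40110969543457), (108.52730560302734, 54.5018310546875), 3.3324625492095947)
0.078 (415, 96, 57, 120) ((491.0060729980469, -23.10253143310547), (107.04108428955078, 53.75550842285156), 3.3324577808380127)
0.074 (0, 72, 109, 191) ((506.75689697265625, 344.2073669433594), (117.35994720458984, 172.82479858398438), 74.56641387939453)
0.078 (0, 72, 109, 191) ((507.3154602050781, 341.4446716308594), (115.75288391113281, 170.45826721191406), 74.56640625)
t 2.45 p [480.1 146.7 201.8] yaw -4.78 F [0.26 0.97 0.26] M [0.053 0.017 0.025] open 92.8 grip 0.0 tilt [-0.0038  0.0015 -1.    ]
turn 0.02
delta now [  2.1  -5.  161.8]
delta after turn [  1.5  -4.7 161.8]
```

View pics/w1.png

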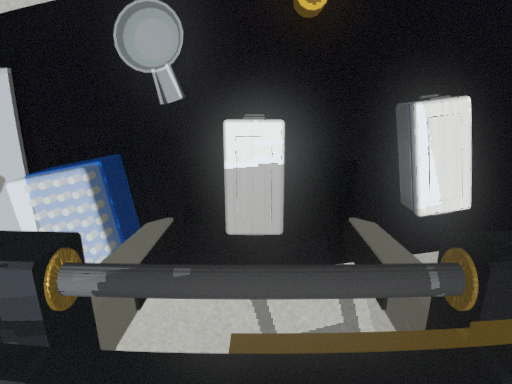

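The left tin is at (254,177) in the wrist view, between the open fingers and half in shadow; the middle tin is at (436,155). I'll fit it with a lower threshold.

```bash
sed -i 's/>185/>int(sys.argv[2])/' w.py; python3 w.py 2 110; python3 - <<'E'
from h import *
c=robot.read_camera("wrist")
for z in(.074,.078):
    P=np.array([onz(c,u,v,z)[:2] for u,v in((223,119),(284,119),(283,235),(226,235))])*1000
    print(P.round(1),P.mean(0))
E
```

```text
0.074 (115, 298, 282, 56) ((323.6246337890625, 168.0375213623047), (311.15545654296875, 69.7314682006836), 85.25492095947266)
0.078 (115, 298, 282, 56) ((326.6791687011719, 167.67758178710938), (306.9085998535156, 68.77969360351562), 85.25494384765625)
0.074 (222, 117, 62, 118) ((485.2687072753906, 153.87152099609375), (55.634098052978516, 111.27446746826172), 85.3707275390625)
0.078 (222, 117, 62, 118) ((486.1169128417969, 153.7049102783203), (54.8747673034668, 109.75569152832031), 85.37071228027344)
0.074 (409, 95, 62, 121) ((490.6173095703125, -23.787307739257812), (111.5542221069336, 58.87324905395508), 3.760754346847534)
0.078 (409, 95, 62, 121) ((491.39263916015625, -21.529090881347656), (110.03163146972656, 58.0696907043457), 3.760754346847534)
0.074 (0, 68, 113, 196) ((507.41070556640625, 341.9495849609375), (121.55937957763672, 178.53857421875), 74.57622528076172)
0.078 (0, 68, 113, 196) ((507.9567565917969, 339.2159118652344), (119.90021514892578, 176.10174560546875), 74.57622528076172)
0.074 (113, 0, 69, 104) ((604.3009643554688, 235.58517456054688), (59.922672271728516, 85.98625946044922), 82.94300079345703)
0.078 (113, 0, 69, 104) ((603.5264892578125, 234.30499267578125), (59.10500717163086, 84.81234741210938), 82.93213653564453)
[[541.8 175.4]
 [537.2 121. ]
 [426.7 129.5]
 [431.4 184.9]] [484.26011643 152.68590578]
[[541.9 174.9]
 [537.3 121.3]
 [428.3 129.6]
 [432.9 184.3]] [485.12141035 152.5298077 ]
```

```bash
python3 g.py 484 152 -4.7 38
```

```text
t 2.55 p [481.  146.2 203.6] yaw -4.87 F [ 0.27  0.44 -0.12] M [-0.     0.024  0.007] open 93.0 grip 0.0 tilt [-1.e-03  6.e-04 -1.e+00]
turn -0.17
delta now [  2.6  -6.1 165.6]
delta after turn [  2.5  -6.  165.6]
```

play_rows:
  deltas: [3,-6,20,0,93,0,0,35,0,93,0,0,35,0,93,0,0,35,0,93,0,0,25,0,93,0,0,10,0,93,0,0,5,0,93,0,0,0,0,93,0,0,0,0,93]

```text
t: 3.3
tool_pos: [0.4866, 0.1528, 0.0407]
orientation: [-3.138, 0.133, -0.004]
force: [0.4, -0.7, -0.1]
opening: 0.093
gripper_force: 0.0
```

```bash
python3 g.py 484 152 -4.7 38
```

```text
t 3.30 p [486.6 152.8  40.7] yaw -4.86 F [ 0.44 -0.67 -0.08] M [ 0.057  0.022 -0.027] open 93.0 grip 0.0 tilt [ 2.7e-03 -7.0e-04 -1.0e+00]
turn -0.16
delta now [-2.5  1.   2.7]
delta after turn [-2.5  1.   2.7]
```

play_rows:
  deltas: [-1.5,0.5,1,0,56,0,0,0,0,50,0,0,0,0,50,0,0,0,0,50,0,0,0,0,50,0,0,0,0,50]
  newtons: 45

```text
t: 3.8
tool_pos: [0.4836, 0.1525, 0.0379]
orientation: [-3.139, 0.132, -0.001]
force: [0.3, 2.1, 1.2]
opening: 0.0576
gripper_force: 2.6
```

```bash
python3 g.py 484 152 -4.7 38
```

```text
t 3.80 p [483.6 152.5  37.9] yaw -4.83 F [0.3  2.15 1.19] M [ 0.849 -0.096 -0.032] open 57.6 grip 2.6 tilt [ 3.e-04 -2.e-04 -1.e+00]
turn -0.13
delta now [ 0.4  0.5 -0.1]
delta after turn [ 0.4  0.5 -0.1]
```

play_rows:
  deltas: [0,0,0,0,50,0,0,0,0,50,0,0,0,0,50]

```text
t: 4.05
tool_pos: [0.4836, 0.1526, 0.0378]
orientation: [-3.139, 0.132, -0.0]
force: [-1.0, 1.5, 3.0]
opening: 0.056
gripper_force: 45.0
```

```bash
python3 g.py 484 152 -4.7 38
```

```text
t 4.05 p [483.6 152.6  37.8] yaw -4.83 F [-1.05  1.49  3.  ] M [ 0.156  0.135 -0.001] open 56.0 grip 45.0 tilt [ 2.e-04 -3.e-04 -1.e+00]
turn -0.13
delta now [ 0.4  0.6 -0.2]
delta after turn [ 0.4  0.6 -0.2]
```

Gripped. Next I lift, shake along the length, and read the moment with the ball settled toward each end.

play_rows:
  deltas: [0,0,-5,0,50,0,0,-15,0,50,0,0,-30,0,50,0,0,-30,0,50,0,0,-20,0,50,0,0,0,0,50,0,0,0,0,50]

```text
t: 4.63
tool_pos: [0.4841, 0.1525, 0.1381]
orientation: [-3.138, 0.132, -0.003]
force: [-0.7, -0.6, -4.1]
opening: 0.056
gripper_force: 45.0
```

```bash
cat > avg.py <<'E'
from h import *
# Camera calls only to let the control periods pass; average the wrench
L=[]
for _ in range(4):
    s=robot.read_state();L.append(np.r_[s["force"],s["wrist_torque"]]);robot.read_camera("wrist")
s=robot.read_state();R=cv2.Rodrigues(s["orientation"])[0];L.append(np.r_[s["force"],s["wrist_torque"]])
L=np.array(L);print("t %.2f"%s["t"],"p",(s["tool_pos"]*1e3).round(1),"M tool-y",(L[:,3:]@R[:,1]).round(3),"mean %.3f"%(L[:,3:]@R[:,1]).mean(),"F",L[:,:3].mean(0).round(2),"open %.1f grip %.1f"%(s["opening"]*1e3,s["gripper_force"]))
E
python3 avg.py
```

```text
t 4.83 p [481.8 152.  135.1] M tool-y [-0.073 -0.017 -0.025  0.006 -0.057] mean -0.033 F [-0.33  0.26 -3.96] open 55.8 grip 45.0
```

play_rows:
  deltas: [40,0,0,0,50,40,0,0,0,50,-40,0,0,0,50,-40,0,0,0,50,40,0,0,0,50,40,0,0,0,50,0,0,0,0,50,0,0,0,0,50,0,0,0,0,50]

```text
t: 5.58
tool_pos: [0.5629, 0.1455, 0.1364]
orientation: [3.138, -0.133, -0.003]
force: [0.1, 0.2, -2.7]
opening: 0.0557
gripper_force: 45.0
```

```bash
python3 avg.py
```

```text
t 5.78 p [563.1 145.9 138.1] M tool-y [-0.082 -0.032 -0.092 -0.061 -0.123] mean -0.078 F [-0.14 -0.34 -3.08] open 55.6 grip 45.0
```

play_rows:
  deltas: [-40,0,0,0,50,-40,0,0,0,50,40,0,0,0,50,40,0,0,0,50,-40,0,0,0,50,-40,0,0,0,50,0,0,0,0,50,0,0,0,0,50,0,0,0,0,50]

```text
t: 6.53
tool_pos: [0.4837, 0.1527, 0.1384]
orientation: [-3.138, 0.131, -0.003]
force: [0.8, -0.4, -4.3]
opening: 0.056
gripper_force: 45.0
```

```bash
python3 avg.py
```

```text
t 6.73 p [484.8 152.5 139.2] M tool-y [0.128 0.076 0.037 0.065 0.019] mean 0.065 F [ 0.29 -0.33 -3.41] open 55.8 grip 45.0
```

play_rows:
  deltas: [40,0,0,0,50,40,0,0,0,50,-40,0,0,0,50,-40,0,0,0,50,40,0,0,0,50,40,0,0,0,50,0,0,0,0,50,0,0,0,0,50,0,0,0,0,50,0,0,0,0,50]

```text
t: 7.57
tool_pos: [0.5639, 0.1458, 0.1389]
orientation: [-3.138, 0.133, -0.003]
force: [-0.7, -0.0, -3.0]
opening: 0.0557
gripper_force: 45.0
```

```bash
sed -i 's/range(4)/range(6)/' avg.py; python3 avg.py
```

```text
t 7.87 p [563.2 145.8 138.1] M tool-y [-0.019 -0.062 -0.052 -0.101 -0.085 -0.028 -0.014] mean -0.052 F [ 0.19 -0.31 -3.43] open 55.9 grip 45.0
```

play_rows:
  deltas: [-40,0,0,0,50,-40,0,0,0,50,40,0,0,0,50,40,0,0,0,50,-40,0,0,0,50,-40,0,0,0,50,0,0,0,0,50,0,0,0,0,50,0,0,0,0,50,0,0,0,0,50]

```text
t: 8.7
tool_pos: [0.4848, 0.1526, 0.1391]
orientation: [-3.138, 0.132, -0.005]
force: [0.6, -0.1, -2.6]
opening: 0.0557
gripper_force: 45.0
```

```bash
python3 avg.py; python3 - <<'E'
from h import *
c=robot.read_camera("scene");cv2.imwrite("pics/s2.png",cv2.resize(c["pixels"][150:250,180:330],(750,500),interpolation=3))
E
python3 g.py 484 152.5 -4.83 38
```

```text
t 9.00 p [484.  152.4 138.2] M tool-y [ 0.072  0.007  0.016  0.041  0.038 -0.032 -0.005] mean 0.019 F [-0.08 -0.12 -3.22] open 55.7 grip 45.0
t 9.05 p [483.9 152.4 138. ] yaw -4.84 F [ 0.16  1.06 -2.6 ] M [ 0.052 -0.037  0.033] open 55.6 grip 45.0 tilt [ 7.e-04 -2.e-04 -1.e+00]
turn -0.01
delta now [  0.   -0.1 100. ]
delta after turn [  0.1  -0.1 100. ]
```

View pics/s2.png

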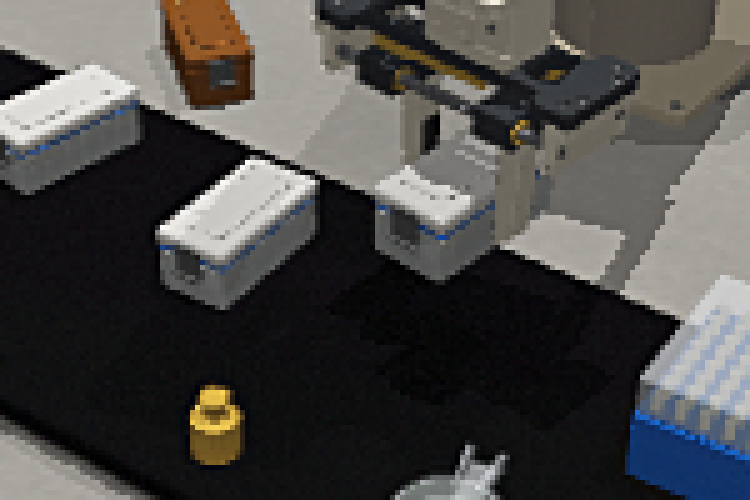

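The tin hangs level in the gripper and the weight is untouched. The moment flips by about 0.1 N·m between ends, which suggests the ball is in the left tin, but the others still have to be checked in order. I'll set it back gently.

play_rows:
  deltas: [0,0,20,0,50,0,0,30,0,50,0,0,25,0,50,0,0,12,0,50,0,0,5,0,50,0,0,2,0,50,0,0,2,0,50,0,0,2,0,50,0,0,1,0,50,0,0,0.5,0,50]

```text
t: 9.88
tool_pos: [0.4843, 0.1526, 0.0391]
orientation: [-3.138, 0.133, -0.003]
force: [-0.2, -0.3, -3.8]
opening: 0.0559
gripper_force: 45.0
```

play_rows:
  deltas: [0,0,0.3,0,50,0,0,0,0,50,0,0,0,0,56,0,0,0,0,60,0,0,0,0,93,0,0,0,0,93,0,0,0,0,93,0,0,0,0,93,0,0,0,0,93]

```text
t: 10.63
tool_pos: [0.4835, 0.1524, 0.0379]
orientation: [3.139, -0.132, -0.0]
force: [-0.1, 0.2, 0.2]
opening: 0.0886
gripper_force: 0.0
```

```bash
python3 g.py 484 152.5 -4.83 38
```

```text
t 10.63 p [483.5 152.4  37.9] yaw -4.83 F [-0.1   0.24  0.24] M [ 0.017 -0.021 -0.045] open 88.6 grip 0.0 tilt [-0.  0. -1.]
turn -0.00
delta now [ 0.5 -0.1 -0.1]
delta after turn [ 0.5 -0.1 -0.1]
```

play_rows:
  deltas: [0,0,-10,0,93,0,0,-30,0,93,0,0,-35,0,93,0,0,-35,0,93,0,0,0,-4.3,93,0,0,0,-4.2,93,0,40,-20,0,93,0,40,-20,0,93,0,40,-5,0,93,0,40,0,0,93]

```text
t: 11.47
tool_pos: [0.4946, -0.0032, 0.1936]
orientation: [3.139, 0.103, 0.008]
force: [0.4, -0.4, 0.5]
opening: 0.0928
gripper_force: 0.0
```

play_rows:
  deltas: [0,18,0,0,93,0,0,0,0,93,0,0,0,0,93]

```text
t: 11.72
tool_pos: [0.4946, -0.0205, 0.1908]
orientation: [-3.14, -0.096, -0.001]
force: [-0.8, 0.3, 0.5]
opening: 0.0927
gripper_force: 0.0
```

```bash
python3 w.py 3 110;python3 g.py 489 -26 3.7 38
```

```text
0.074 (116, 298, 85, 55) ((339.66644287109375, 79.21846008300781), (67.15819549560547, 93.83583068847656), 2.519887924194336)
0.078 (116, 298, 85, 55) ((342.80462646484375, 77.86674499511719), (66.20669555664062, 92.50657653808594), 2.519979476928711)
0.074 (421, 163, 85, 101) ((474.6771240234375, -214.64202880859375), (58.5211296081543, 102.6329116821289), 82.64546966552734)
0.078 (421, 163, 85, 101) ((475.9026184082031, -211.8307647705078), (57.69208526611328, 101.17891693115234), 82.6455078125)
0.074 (234, 128, 64, 120) ((491.1143493652344, -24.816143035888672), (110.6552505493164, 55.507240295410156), 3.9957666397094727)
0.078 (234, 128, 64, 120) ((492.1070861816406, -24.694055557250977), (109.08773803710938, 54.72089767456055), 3.9957666397094727)
0.074 (45, 122, 60, 122) ((485.41815185546875, 153.11654663085938), (56.88175964355469, 110.54613494873047), 85.18909454345703)
0.078 (45, 122, 60, 122) ((486.4915771484375, 150.71786499023438), (56.07595443725586, 108.9801025390625), 85.1889877319336)
t 11.77 p [494.5 -19.5 190.6] yaw 3.61 F [-0.12 -0.17 -0.22] M [-0.004  0.011  0.013] open 92.6 grip 0.0 tilt [ 3.e-04 -5.e-04 -1.e+00]
turn -0.09
delta now [ -5.9   6.2 152.6]
delta after turn [ -5.9   6.1 152.6]
```

View pics/w3.png

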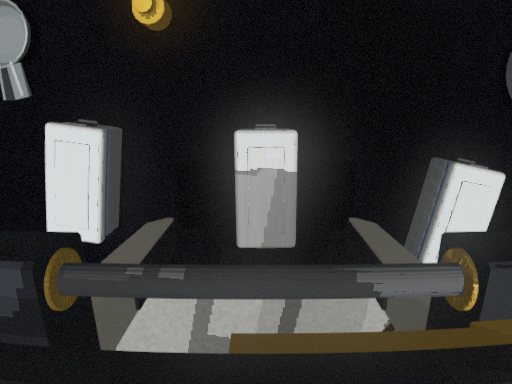

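The middle tin is at (266,188) between the fingers; the left tin stands back in its place at (84,182).

play_rows:
  deltas: [-4,6,20,0,93,0,0,35,0,93,0,0,35,0,93,0,0,30,0,93,0,0,20,0,93,0,0,9,0,93,0,0,3.5,0,93,0,0,0,0,93,0,0,0,0,93]

```text
t: 12.52
tool_pos: [0.4921, -0.0256, 0.0391]
orientation: [3.14, 0.102, 0.003]
force: [-0.2, 0.1, 0.7]
opening: 0.0929
gripper_force: 0.0
```

```bash
python3 g.py 490 -26 3.8 38
```

```text
t 12.52 p [492.1 -25.6  39.1] yaw 3.71 F [-0.2   0.1   0.72] M [ 0.079  0.009 -0.002] open 92.9 grip 0.0 tilt [ 2.e-03  4.e-04 -1.e+00]
turn -0.09
delta now [-2.1  0.2  1.1]
delta after turn [-2.1  0.2  1.1]
```

play_rows:
  deltas: [-1,0,0,0,60,0,0,0,0,50,0,0,0,0,50,0,0,0,0,50,0,0,0,0,50,0,0,0,0,50,0,0,0,0,50,0,0,0,0,50,0,0,0,0,50]

```text
t: 13.27
tool_pos: [0.49, -0.026, 0.0378]
orientation: [-3.14, -0.1, -0.0]
force: [-1.0, 0.8, 3.1]
opening: 0.0562
gripper_force: 45.0
```

```bash
python3 g.py 490 -26 3.8 38
```

```text
t 13.27 p [490.  -26.   37.8] yaw 3.66 F [-1.05  0.84  3.05] M [ 0.279  0.129 -0.019] open 56.2 grip 45.0 tilt [ 2.e-04 -2.e-04 -1.e+00]
turn -0.14
delta now [-0.   0.  -0.2]
delta after turn [-0.   0.  -0.2]
```

play_rows:
  deltas: [0,0,-5,0,50,0,0,-15,0,50,0,0,-30,0,50,0,0,-30,0,50,0,0,-20,0,50,0,0,0,0,50,0,0,0,0,50,0,0,0,0,50]

```text
t: 13.93
tool_pos: [0.4886, -0.026, 0.1355]
orientation: [-3.14, -0.1, 0.004]
force: [-0.9, -0.3, -4.8]
opening: 0.0552
gripper_force: 45.0
```

play_rows:
  deltas: [40,0,0,0,50,40,0,0,0,50,-40,0,0,0,50,-40,0,0,0,50,40,0,0,0,50,40,0,0,0,50,0,0,0,0,50,0,0,0,0,50,0,0,0,0,50,0,0,0,0,50]

```text
t: 14.77
tool_pos: [0.5691, -0.021, 0.1365]
orientation: [-3.14, -0.1, 0.003]
force: [0.9, -0.5, -4.0]
opening: 0.0559
gripper_force: 45.0
```

```bash
python3 avg.py
```

```text
t 15.07 p [569.8 -21.  138. ] M tool-y [ 0.067  0.006 -0.019 -0.063  0.051 -0.055  0.01 ] mean -0.001 F [ 0.53 -0.28 -3.94] open 55.2 grip 45.0
```

play_rows:
  deltas: [-40,0,0,0,50,-40,0,0,0,50,40,0,0,0,50,40,0,0,0,50,-40,0,0,0,50,-40,0,0,0,50,0,0,0,0,50,0,0,0,0,50,0,0,0,0,50,0,0,0,0,50]

```text
t: 15.9
tool_pos: [0.4914, -0.0263, 0.1393]
orientation: [3.139, 0.1, 0.006]
force: [0.3, 0.6, -3.7]
opening: 0.0555
gripper_force: 45.0
```

```bash
python3 avg.py
```

```text
t 16.20 p [490.5 -26.1 138.2] M tool-y [ 0.026 -0.028  0.006 -0.013  0.002  0.038 -0.033] mean -0.000 F [-0.1   0.04 -4.24] open 56.3 grip 45.0
```

play_rows:
  deltas: [40,0,0,0,50,40,0,0,0,50,-40,0,0,0,50,-40,0,0,0,50,40,0,0,0,50,40,0,0,0,50,0,0,0,0,50,0,0,0,0,50,0,0,0,0,50,0,0,0,0,50]

```text
t: 17.03
tool_pos: [0.5702, -0.021, 0.1383]
orientation: [3.14, 0.101, 0.001]
force: [0.3, 0.2, -4.3]
opening: 0.0561
gripper_force: 45.0
```

```bash
python3 avg.py
```

```text
t 17.33 p [569.8 -21.  138.1] M tool-y [ 0.053 -0.023 -0.018 -0.016 -0.015 -0.003 -0.016] mean -0.005 F [ 0.08  0.28 -4.59] open 56.0 grip 45.0
```

play_rows:
  deltas: [-40,0,0,0,50,-40,0,0,0,50,40,0,0,0,50,40,0,0,0,50,-40,0,0,0,50,-40,0,0,0,50,0,0,0,0,50,0,0,0,0,50,0,0,0,0,50,0,0,0,0,50]

```text
t: 18.17
tool_pos: [0.4914, -0.0263, 0.1392]
orientation: [3.139, 0.1, 0.006]
force: [0.2, -0.2, -4.1]
opening: 0.0563
gripper_force: 45.0
```

```bash
python3 avg.py; python3 g.py 490 -26 3.7 38
```

```text
t 18.47 p [490.4 -26.1 138.2] M tool-y [-0.015  0.034 -0.045 -0.016  0.034 -0.001 -0.086] mean -0.014 F [ 0.19 -0.12 -4.68] open 55.8 grip 45.0
t 18.47 p [490.4 -26.1 138.2] yaw 3.67 F [ 0.79  0.81 -5.09] M [ 0.008  0.087 -0.024] open 55.8 grip 45.0 tilt [ 1.1e-03  3.0e-04 -1.0e+00]
turn -0.03
delta now [ -0.5  -0.2 100.2]
delta after turn [-4.000e-01 -1.000e-01  1.002e+02]
```

The middle tin shows no change (about 0.00 at both ends), so it's empty. I'll set it back and go to the right tin.

play_rows:
  deltas: [0,0,20,0,50,0,0,30,0,50,0,0,25,0,50,0,0,12,0,50,0,0,5,0,50,0,0,2,0,50,0,0,2,0,50,0,0,2,0,50,0,0,1,0,50,0,0,0.5,0,50]

```text
t: 19.3
tool_pos: [0.4907, -0.0262, 0.039]
orientation: [3.14, 0.1, 0.003]
force: [0.4, 0.6, -4.5]
opening: 0.0556
gripper_force: 45.0
```

play_rows:
  deltas: [0,0,0.3,0,50,0,0,0,0,50,0,0,0,0,56,0,0,0,0,60,0,0,0,0,93,0,0,0,0,93,0,0,0,0,93,0,0,0,0,93,0,0,0,0,93]

```text
t: 20.05
tool_pos: [0.49, -0.0261, 0.0379]
orientation: [3.14, 0.1, 0.0]
force: [0.7, -0.1, -0.9]
opening: 0.0887
gripper_force: 0.0
```

play_rows:
  deltas: [0,0,-10,0,93,0,0,-30,0,93,0,0,-35,0,93,0,0,-35,0,93,0,0,0,5.5,93,0,0,0,5.3,93,0,40,-20,0,93,0,40,-20,0,93,0,40,-5,0,93,0,40,0,0,93]

```text
t: 20.88
tool_pos: [0.4717, -0.1813, 0.1936]
orientation: [3.134, -0.193, 0.007]
force: [0.3, 0.3, -0.8]
opening: 0.0933
gripper_force: 0.0
```

play_rows:
  deltas: [0,30,0,0,93,0,0,0,0,93,0,0,0,0,93]

```text
t: 21.13
tool_pos: [0.4666, -0.2105, 0.1907]
orientation: [-3.135, 0.201, -0.0]
force: [-0.2, -0.5, 0.4]
opening: 0.0929
gripper_force: 0.0
```

```bash
python3 w.py 4 110;python3 g.py 471 -216.5 -7.1 38
```

```text
0.074 (17, 122, 90, 119) ((490.9173583984375, -25.85886001586914), (112.00732421875, 58.975555419921875), 3.734876871109009)
0.078 (17, 122, 90, 119) ((491.51171875, -28.59123992919922), (110.42019653320312, 58.139869689941406), 3.734872579574585)
0.074 (233, 117, 65, 122) ((471.4585876464844, -214.80738830566406), (55.741455078125, 111.08841705322266), 83.0724105834961)
0.078 (233, 117, 65, 122) ((472.3287353515625, -214.86231994628906), (54.95159149169922, 109.51429748535156), 83.0723876953125)
0.074 (289, 0, 107, 52) ((592.6077270507812, -293.9435119628906), (87.4874267578125, 40.593997955322266), 84.17172241210938)
0.078 (289, 0, 107, 52) ((591.7610473632812, -292.8770751953125), (86.2477035522461, 40.018768310546875), 84.17166137695312)
t 21.18 p [ 466.8 -209.3  190.5] yaw -7.23 F [ 0.57  1.03 -0.14] M [ 0.029 -0.035  0.042] open 92.9 grip 0.0 tilt [ 1.e-04 -5.e-04 -1.e+00]
turn -0.13
delta now [  5.    6.7 152.5]
delta after turn [  5.    6.6 152.5]
```

View pics/w4.png

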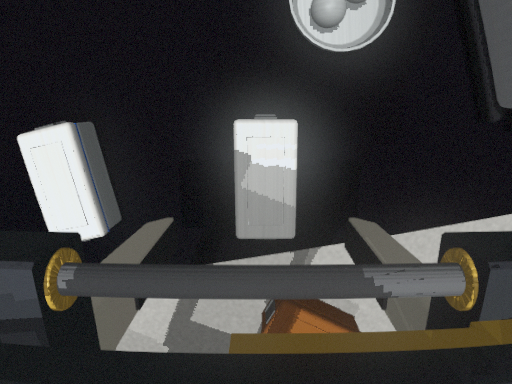

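The right tin is at (266,180) between the fingers and the dish at (342,10). The middle tin is back at (70,180), and the brown look-alike at (310,320) is off the shelf.

play_rows:
  deltas: [5,6,20,0,93,0,0,35,0,93,0,0,35,0,93,0,0,30,0,93,0,0,20,0,93,0,0,9,0,93,0,0,3.5,0,93,0,0,0,0,93,0,0,0,0,93]

```text
t: 21.93
tool_pos: [0.4725, -0.2158, 0.0392]
orientation: [3.135, -0.194, 0.003]
force: [-0.3, -0.5, 0.3]
opening: 0.0931
gripper_force: 0.0
```

```bash
python3 g.py 470.5 -216 -7.1 38
```

```text
t 21.93 p [ 472.5 -215.8   39.2] yaw -7.09 F [-0.33 -0.49  0.25] M [0.013 0.051 0.075] open 93.1 grip 0.0 tilt [ 2.1e-03  8.0e-04 -1.0e+00]
turn 0.01
delta now [-1.9  0.4  1.2]
delta after turn [-1.9  0.4  1.2]
```

play_rows:
  deltas: [-1,0,0,0,60,0,0,0,0,50,0,0,0,0,50,0,0,0,0,50,0,0,0,0,50,0,0,0,0,50,0,0,0,0,50,0,0,0,0,50,0,0,0,0,50]

```text
t: 22.68
tool_pos: [0.4703, -0.2157, 0.0377]
orientation: [3.135, -0.196, 0.0]
force: [-1.1, 0.3, 2.8]
opening: 0.0558
gripper_force: 45.0
```

```bash
python3 g.py 470.5 -216 -7.1 38
```

```text
t 22.68 p [ 470.3 -215.7   37.7] yaw -7.14 F [-1.07  0.3   2.78] M [ 0.246  0.064 -0.031] open 55.8 grip 45.0 tilt [ 1.e-04 -0.e+00 -1.e+00]
turn -0.04
delta now [ 0.2  0.3 -0.3]
delta after turn [ 0.2  0.3 -0.3]
```

play_rows:
  deltas: [0,0,-5,0,50,0,0,-15,0,50,0,0,-30,0,50,0,0,-30,0,50,0,0,-20,0,50,0,0,0,0,50,0,0,0,0,50,0,0,0,0,50]

```text
t: 23.35
tool_pos: [0.4694, -0.2152, 0.1361]
orientation: [-3.135, 0.195, 0.003]
force: [-0.3, 0.1, -3.3]
opening: 0.0559
gripper_force: 45.0
```

play_rows:
  deltas: [40,0,0,0,50,40,0,0,0,50,-40,0,0,0,50,-40,0,0,0,50,40,0,0,0,50,40,0,0,0,50,0,0,0,0,50,0,0,0,0,50,0,0,0,0,50,0,0,0,0,50]

```text
t: 24.18
tool_pos: [0.549, -0.2255, 0.1368]
orientation: [-3.135, 0.195, 0.002]
force: [0.6, 0.4, -1.7]
opening: 0.056
gripper_force: 45.0
```

```bash
python3 avg.py
```

```text
t 24.48 p [ 549.6 -225.7  138.1] M tool-y [-0.003 -0.028 -0.023  0.02   0.047 -0.06   0.006] mean -0.006 F [ 0.66  0.22 -2.5 ] open 55.7 grip 45.0
```

play_rows:
  deltas: [-40,0,0,0,50,-40,0,0,0,50,40,0,0,0,50,40,0,0,0,50,-40,0,0,0,50,-40,0,0,0,50,0,0,0,0,50,0,0,0,0,50,0,0,0,0,50,0,0,0,0,50]

```text
t: 25.32
tool_pos: [0.4714, -0.2162, 0.1392]
orientation: [3.134, -0.195, 0.005]
force: [1.0, -0.2, -1.9]
opening: 0.0558
gripper_force: 45.0
```

```bash
python3 avg.py
```

```text
t 25.62 p [ 470.7 -215.8  138.1] M tool-y [-0.016 -0.019 -0.008 -0.001 -0.031 -0.014 -0.031] mean -0.017 F [ 0.19  0.2  -2.36] open 55.6 grip 45.0
```

play_rows:
  deltas: [40,0,0,0,50,40,0,0,0,50,-40,0,0,0,50,-40,0,0,0,50,40,0,0,0,50,40,0,0,0,50,0,0,0,0,50,0,0,0,0,50,0,0,0,0,50,0,0,0,0,50]

```text
t: 26.45
tool_pos: [0.5499, -0.2259, 0.1383]
orientation: [3.135, -0.195, 0.001]
force: [-1.2, 0.7, -2.4]
opening: 0.0557
gripper_force: 45.0
```

```bash
python3 avg.py
```

```text
t 26.75 p [ 549.6 -225.7  138.1] M tool-y [-0.01  -0.049 -0.053 -0.028  0.031 -0.008  0.033] mean -0.012 F [-0.11  0.45 -2.4 ] open 55.5 grip 45.0
```

play_rows:
  deltas: [-40,0,0,0,50,-40,0,0,0,50,40,0,0,0,50,40,0,0,0,50,-40,0,0,0,50,-40,0,0,0,50,0,0,0,0,50,0,0,0,0,50,0,0,0,0,50,0,0,0,0,50]

```text
t: 27.58
tool_pos: [0.4714, -0.2162, 0.1392]
orientation: [3.134, -0.195, 0.005]
force: [-0.0, -0.4, -1.8]
opening: 0.0557
gripper_force: 45.0
```

```bash
python3 avg.py; python3 g.py 470.3 -215.7 -7.1 38
```

```text
t 27.88 p [ 470.7 -215.8  138.1] M tool-y [-0.003 -0.016  0.007  0.013 -0.029  0.049  0.012] mean 0.005 F [-0.29  0.09 -2.5 ] open 56.3 grip 45.0
t 27.88 p [ 470.7 -215.8  138.1] yaw -7.12 F [-0.53  0.34 -1.86] M [ 0.032 -0.016  0.   ] open 56.3 grip 45.0 tilt [ 9.e-04  4.e-04 -1.e+00]
turn -0.02
delta now [ -0.5  -0.  100.1]
delta after turn [ -0.4  -0.  100.1]
```

The right tin is empty too, so the ball is in the left tin. I'll set the right one back and return to the left.

play_rows:
  deltas: [0,0,20,0,50,0,0,30,0,50,0,0,25,0,50,0,0,12,0,50,0,0,5,0,50,0,0,2,0,50,0,0,2,0,50,0,0,2,0,50,0,0,1,0,50,0,0,0.5,0,50]

```text
t: 28.72
tool_pos: [0.4709, -0.216, 0.039]
orientation: [3.135, -0.195, 0.002]
force: [0.3, -0.0, -1.8]
opening: 0.0559
gripper_force: 45.0
```

play_rows:
  deltas: [0,0,0.3,0,50,0,0,0,0,50,0,0,0,0,56,0,0,0,0,60,0,0,0,0,93,0,0,0,0,93,0,0,0,0,93,0,0,0,0,93,0,0,0,0,93]

```text
t: 29.47
tool_pos: [0.4703, -0.2157, 0.0379]
orientation: [3.135, -0.195, 0.0]
force: [0.8, -0.8, -0.3]
opening: 0.089
gripper_force: 0.0
```

play_rows:
  deltas: [0,0,-10,0,93,0,0,-30,0,93,0,0,-35,0,93,0,0,-35,0,93,0,0,-30,0,93,0,0,0,-2.3,93,-2,-38,-10,0,93,-2,-38,0,0,93,-2,-38,0,0,93,-2,-38,0,0,93]

```text
t: 30.3
tool_pos: [0.475, -0.0622, 0.189]
orientation: [3.139, -0.134, 0.002]
force: [0.3, 0.5, 0.6]
opening: 0.093
gripper_force: 0.0
```

play_rows:
  deltas: [-2,-38,0,0,93,-2,-38,0,0,93,-2,-38,0,0,93,-2,-38,0,0,93,-2,-38,0,0,93,0,-25,0,0,93,0,0,0,0,93,0,0,0,0,93]

```text
t: 30.97
tool_pos: [0.483, 0.1528, 0.1884]
orientation: [3.139, -0.128, 0.001]
force: [-0.1, 0.0, -0.0]
opening: 0.093
gripper_force: 0.0
```

```bash
python3 w.py 5 110;python3 g.py 484 152.5 -4.8 38
```

```text
0.074 (115, 298, 282, 56) ((337.4327392578125, 172.77737426757812), (296.2083435058594, 66.27210998535156), 85.29454803466797)
0.078 (115, 298, 282, 56) ((340.4638977050781, 172.41943359375), (291.9765319824219, 65.3253173828125), 85.29454803466797)
0.074 (229, 120, 65, 122) ((486.17803955078125, 153.11703491210938), (55.799102783203125, 110.69268035888672), 84.9671859741211)
0.078 (229, 120, 65, 122) ((487.08416748046875, 153.03997802734375), (55.001930236816406, 109.11123657226562), 84.96719360351562)
0.074 (424, 99, 63, 125) ((490.5220947265625, -24.650310516357422), (111.15997314453125, 59.31645965576172), 3.422569513320923)
0.078 (424, 99, 63, 125) ((491.3661804199219, -22.187694549560547), (109.57195281982422, 58.46903991699219), 3.4225692749023438)
0.074 (0, 69, 111, 195) ((512.288330078125, 340.2506408691406), (114.53215789794922, 168.7907257080078), 74.88060760498047)
0.078 (0, 69, 111, 195) ((512.8214111328125, 337.5001220703125), (112.8958969116211, 166.37939453125), 74.880615234375)
0.074 (114, 0, 73, 107) ((603.5610961914062, 235.6141357421875), (60.588016510009766, 84.74073028564453), 83.15982055664062)
0.078 (114, 0, 73, 107) ((602.790283203125, 234.35848999023438), (59.72241973876953, 83.53006744384766), 83.15975952148438)
t 31.02 p [483.1 151.7 188.3] yaw -4.75 F [-0.15 -1.52 -0.26] M [ 0.003 -0.045 -0.013] open 93.2 grip 0.0 tilt [ 3.e-04  3.e-04 -1.e+00]
turn 0.05
delta now [  0.8  -0.9 150.3]
delta after turn [  0.8  -0.9 150.3]
```

play_rows:
  deltas: [1,-1,20,0,93,0,0,35,0,93,0,0,35,0,93,0,0,30,0,93,0,0,17,0,93,0,0,9,0,93,0,0,3.5,0,93,0,0,0,0,93,0,0,0,0,93]

```text
t: 31.77
tool_pos: [0.4855, 0.1522, 0.0398]
orientation: [-3.138, 0.134, -0.003]
force: [0.4, -0.5, 0.2]
opening: 0.093
gripper_force: 0.0
```

```bash
python3 g.py 484 152.5 -4.8 38
```

```text
t 31.77 p [485.5 152.2  39.8] yaw -4.88 F [ 0.37 -0.52  0.21] M [ 0.064 -0.02  -0.015] open 93.0 grip 0.0 tilt [ 2.1e-03 -6.0e-04 -1.0e+00]
turn -0.08
delta now [-1.6 -0.1  1.8]
delta after turn [-1.6 -0.1  1.8]
```

play_rows:
  deltas: [0,0,0,0,60,0,0,0,0,50,0,0,0,0,50,0,0,0,0,50,0,0,0,0,50,0,0,0,0,50,0,0,0,0,50,0,0,0,0,50,0,0,0,0,50]
  newtons: 50

```text
t: 32.52
tool_pos: [0.4843, 0.1525, 0.0384]
orientation: [-3.139, 0.132, -0.0]
force: [-1.0, 0.1, 2.3]
opening: 0.0558
gripper_force: 50.0
```

```bash
python3 g.py 800 150 -4.8 128; python3 - <<'E'
from h import *
import pickle
t=pickle.load(open("c0.pkl","rb"))["top"]
g=cv2.cvtColor(t["pixels"],cv2.COLOR_BGR2GRAY).astype(int)
for u in(150,180,230,260,300,330,360):
    col=g[95:140,u]; k=np.where(col<60)[0]; 
    print(u,95+k[0] if len(k) else None, onz(t,u,95+k[0]-.5,.03).round(4))
E
```

```text
t 32.52 p [484.3 152.5  38.4] yaw -4.83 F [-0.99  0.08  2.28] M [0.007 0.082 0.028] open 55.8 grip 50.0 tilt [ 0. -0. -1.]
turn -0.03
delta now [314.8 -24.  -89.6]
delta after turn [314.8 -23.9 -89.6]
150 117 [0.6688 0.4476 0.03  ]
180 116 [0.6726 0.3337 0.03  ]
230 114 [0.6802 0.1432 0.03  ]
260 113 [0.6838 0.0286 0.03  ]
300 111 [ 0.6913 -0.1243  0.03  ]
330 110 [ 0.6947 -0.2391  0.03  ]
360 109 [ 0.6982 -0.3536  0.03  ]
```

play_rows:
  deltas: [0,0,-5,0,50,0,0,-15,0,50,0,0,-25,0,50,0,0,-25,0,50,0,0,-15,0,50,10,-1,-5,0,50,20,-2,0,0,50,28,-2,0,0,50,28,-2,0,0,50,28,-2,0,0,50]

```text
t: 33.35
tool_pos: [0.5993, 0.1518, 0.1278]
orientation: [3.139, -0.132, -0.002]
force: [0.2, -0.5, -3.2]
opening: 0.0558
gripper_force: 50.0
```

play_rows:
  deltas: [28,-2,0,0,50,28,-2,0,0,50,28,-2,0,0,50,28,-2,0,0,50,28,-2,0,0,50,28,-2,0,0,50,20,-2,0,0,50,10,-1,0,0,50,3,0,0,0,50,0,0,0,0,50]

```text
t: 34.18
tool_pos: [0.7999, 0.1496, 0.1266]
orientation: [3.138, -0.133, -0.003]
force: [0.3, 0.5, -3.3]
opening: 0.056
gripper_force: 50.0
```

play_rows:
  deltas: [0,0,0,0,50,0,0,0,0,50,0,0,0,0,50,0,0,0,0,50,0,0,0,0,50,0,0,0,0,50]

```text
t: 34.68
tool_pos: [0.8, 0.15, 0.1287]
orientation: [-3.139, 0.132, -0.0]
force: [0.1, -0.6, -3.3]
opening: 0.0556
gripper_force: 50.0
```

```bash
python3 avg.py; python3 g.py 800 150 -4.8 128; python3 - <<'E'
from h import *
c=robot.read_camera("scene");cv2.imwrite("pics/s9.png",cv2.resize(c["pixels"],(800,600),interpolation=3))
E
```

```text
t 34.98 p [800.2 149.8 128.2] M tool-y [-0.075 -0.053 -0.047 -0.037 -0.057 -0.032 -0.036] mean -0.048 F [ 0.17 -0.21 -3.48] open 55.9 grip 50.0
t 34.98 p [800.2 149.8 128.2] yaw -4.83 F [ 0.18 -0.57 -3.51] M [ 0.08   0.029 -0.02 ] open 55.9 grip 50.0 tilt [-1.e-04  0.e+00 -1.e+00]
turn -0.03
delta now [-0.2 -0.2  0.2]
delta after turn [-0.2 -0.2  0.2]
```

View pics/s9.png

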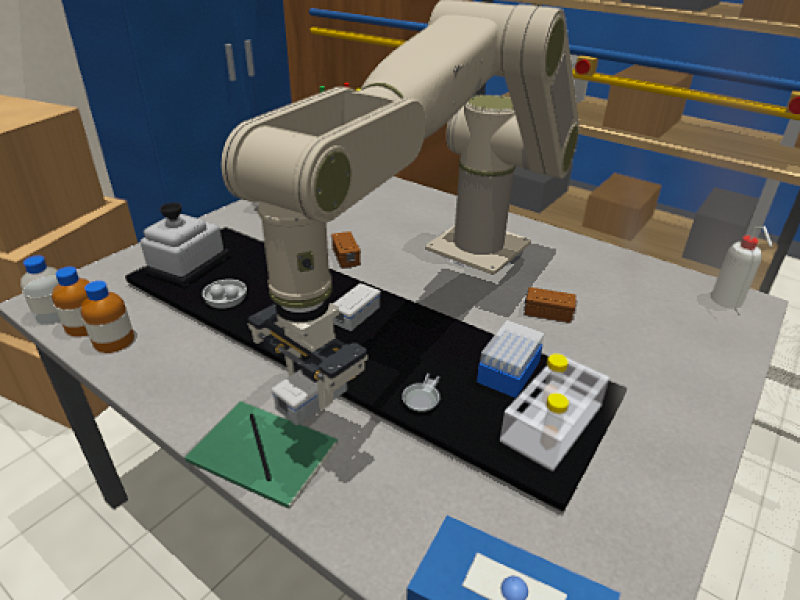

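The tin is held level at (300,395), beyond the far edge, with everything else in place. The moment reads −0.05, so the ball has run to the far end, as expected. I'll hand in.

```bash
python3 -c "
from plant import robot
print(robot.close_job())"
```

```text
the job is handed in; nothing more can be done
None
```

I shook all three tins in order and set each back. The left one rattles: its wrist moment flips by about 0.1 N·m between ends, while the other two show no change. I handed in at about 35 s with it held level and still, 65 mm beyond the shelf's far edge and about 90 mm above shelf height.

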